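# Start the rotary carver, dust extraction first

## Task

Start up the rotary carver with its dust extraction running first: with the fingertips, press the large round key of the extractor's handset right down, then press the raised end of the rocker on the carver's power unit down until it has tipped fully over, then press the round start button on that unit right down and let it come up again. Keep off the handset's small square key and the unit's oblong stop key, and press the handset where it lies, without picking it up or pushing it along the bench. Leave the tools and other things on the bench as they are.

Things in the scene. Friction and masses are not known exactly. Their poses are not given: they have to be found in the camera images.
- handset: The extractor's remote handset, lying loose and flat on the bench: a black box 150 (its x) x 64 (its y) x 24 mm high, about 0.35 kg, at any yaw. Origin at the centre of its underside, z up. On its top, in white plastic, are a round key 28 mm across at x = +42 mm and a square key 14 mm wide at x = -45 mm, with a small dark window between.
- handset_round_top (a point): Centre of the top of the handset's large round key (28 mm across), 32 mm above the bench; it moves with the key.
- handset_round (a joint): Press of the round key, m: 0 up, 0.005 fully down. Straight down; springs back; about 1.5 N to start it, 5 N at the bottom.
- handset_square_top (a point): Centre of the top of the handset's square key (14 x 14 mm), 32 mm above the bench. Not to be pressed.
- handset_square (a joint): Press of the square key, m: 0 up, 0.005 fully down; same spring. Not to be pressed.
- unit: The carver's power unit: a white box, fixed to the bench, 150 (its x) x 240 (its y) x 90 mm high, a dial on its front (-x) side. Origin at the centre of its underside, z up. In a row along y on its flat top (z = 90 mm), all in grey plastic: the rocker at y = +70, the round start button at y = 0, the oblong stop key at y = -75 mm (all at x = 0).
- rocker_raised (a point): Point to press on the rocker: on its top face, 20 mm from the pivot, in the middle of its width, on the end that is raised at the start (the unit's +x end). There about 106 mm above the bench at the start, 98 mm when tipped over; moves with the rocker.
- rocker (a joint): Tilt of the rocker, rad: near 0 at the start (its +x end raised), 0.36 when the raised end is fully down. A flat paddle 60 mm long (unit's x) and 36 mm wide (unit's y) that tips about a level axis along the unit's y, 102 mm above the bench under its middle. It stays where it is left; 2 to 5 N on the end tips it; its low end stays over 5 mm clear of the box's top.
- start_top (a point): Centre of the top of the round start button (30 mm across), 100 mm above the bench; moves with it.
- start (a joint): Press of the start button, m: 0 up, 0.005 fully down. Straight down; springs back; about 1.5 N to start it, 5 N at the bottom.
- stop_top (a point): Centre of the top of the oblong stop key (44 mm along the unit's x, 20 mm along its y), 100 mm above the bench. Not to be pressed.
- stop (a joint): Press of the stop key, m: 0 up, 0.005 fully down. Not to be pressed.
- gouge: loose bystander, leave alone: gouge lying along its x, handle 26 x 24 mm, 225 mm long, on the bench in the middle, between unit and handset. Origin on its underside.
- chisel: loose bystander, leave alone: short palm chisel with a dark handle 26 x 24 mm, 135 mm long, lying beside the handset. Origin on its underside.
- handpiece: loose bystander, leave alone: metal handpiece of the carver, 155 mm long, 30 mm high, lying in front of the unit. Origin on its underside.
- heart_mould: loose bystander, leave alone: wooden mould block with a heart, 120 x 146 x 32 mm. Origin at the centre of its underside.
- small_mould: loose bystander, leave alone: small wooden mould, 50 x 50 x 24 mm, beside the handset. Origin at the centre of its underside.
- mallet: loose bystander, leave alone: carver's mallet standing on its head, 84 mm across, 250 mm high. Origin at the centre of its underside.
- brush_pot: loose bystander, leave alone: round wooden pot with brushes, 116 mm across, 170 mm high over all. Origin at the centre of its underside.
- wax_jar: loose bystander, leave alone: amber jar of wax, 64 mm across, 85 mm high. Origin at the centre of its underside.
Not all that is in view belongs to the job. Several things look just like the handset: the one meant starts farthest to the robot's right.

How it is judged:
On the way, in this order (a step that is already met when the one before it is completed fails the run):
1. the handset's round key is pressed right down (4 mm or more) (value of joint handset_round above 0.004 m), for 0.1 s.
2. the rocker is tipped over (0.30 rad or more) (value of joint rocker above 0.3 rad), for 0.1 s.
3. the start button is pressed right down (4 mm or more) (value of joint start above 0.004 m), for 0.1 s.
At the end, for the whole second after the job is handed in: The rocker stands tipped over (at least 0.30 rad of 0.36), all keys and buttons are up again (within 1 mm), and the handset lies flat and at rest within 30 mm of where it lay, as do the bystanders (value of joint rocker above 0.3 rad and value of joint each of handset_round, start, stop, handset_square below 0.001 m and height (world z) of handset below 0.005 m and angle between handset's own z axis and vertical below 0.05 rad and distance of each of handset, gouge, chisel, handpiece, heart_mould, small_mould, mallet, brush_pot, wax_jar from where it was at the start of the episode below 0.03 m and linear speed of handset below 0.02 m/s); the robot touches nothing.
It fails at once if the handset's square key pressed 2.5 mm or more (value of joint handset_square above 0.0025 m).
It fails at once if the oblong stop key pressed 2.5 mm or more (value of joint stop above 0.0025 m).
It fails at once if start button pressed 2.5 mm or more before the rocker is over (0.28 rad) (value of joint start above 0.0025 m and value of joint rocker below 0.28 rad).
It fails at once if the handset lifted 10 mm, tilted 0.2 rad or pushed more than 30 mm (height (world z) of handset above 0.01 m or angle between handset's own z axis and vertical above 0.2 rad or distance of handset from where it was at the start of the episode above 0.03 m).
It fails at once if a bystander moved more than 30 mm or tipped 0.35 rad (distance of any of gouge, chisel, handpiece, heart_mould, small_mould, mallet, brush_pot, wax_jar from where it was at the start of the episode above 0.03 m or angle between any of gouge, chisel, handpiece, heart_mould, small_mould, mallet, brush_pot, wax_jar's own z axis and vertical above 0.35 rad).
It also fails if it takes over 42 s, if anything falls off the work surface, if the arm or the gripper's body presses on something with over 40 N, if the wrist force passes 120 N, or if a joint passes its speed limit or range.

## Robot

A 7-joint arm with a two-finger parallel gripper is mounted at the origin on the work surface. World frame = base frame: x ahead of the robot, y to its left, z up, the work surface at z = 0. Lengths are in m, angles in rad, forces in N, time in s.
With the tool pointing down it reaches from about 0.425 to 0.925 m from the base axis. Payload 6.8 kg.
Tool frame: the origin (TCP) lies midway between the tips of the shut fingers; the grasp point (between the pads) lies 19 mm behind it (bot.pinch_z is the distance from the TCP to the grasp point, in m); z points along the fingers, y is the line along which they close (so a half turn about z gives the same grasp; the last joint's range is limited). The gripper opens to 85 mm and grips with 20 to 120 N. Pads are 22 mm wide; open, the fingers measure 114 mm over their backs; the gripper's body (76 mm by 85 mm) begins 54 mm behind the grasp point. The pads swing forward as they close: fully open they stand 13 mm farther back than shut.
Start: joints at [1.127, 0.477, 0.022, 1.555, -0.011, 1.109, -0.083], TCP at [0.222, -0.637, 0.231] pointing down, gripper open.
Joint ranges: [-2.96, 2.96], [-0.34, 2.1], [-1.41, 1.46], [0.24, 2.44], [-1.37, 4.51], [0.17, 1.92], [-2.96, 2.96]. Speed limits (rad/s): [2.39, 2.39, 3.14, 3.14, 3.14, 3.14, 3.14].

## Interface

Orientations are given as a unit quaternion [w, x, y, z].
In Python, from station import bot, imaging gives the robot as it stands. The module is installed in compiled form; this text tells all that it offers.
- The arm moves only by the tool carry_out, never from a script. Its argument "targets" is a list of rows, each a list of 5 numbers: the shift along the tool's x, y, z in cm, then the turn about the tool's z in degrees, then the opening, from -1 (shut) to 1 (fully open). In form: [[x, y, z, yaw, gripper], ...]. A call has 1 to 12 rows; each row shifts and turns the commanded pose from where the row before left it, along the tool's axes as they then stand; what a row does not reach is not made up. A row lasts 1/10 s, in which the tool goes at most 50 mm and 8.59 degrees, less where a joint would pass 70% of its speed; a pose out of reach is approached as far as the arm can. A call is refused whole if a number of a shift passes 5 or a number of a turn 8.59, either way. A call with a gripper value outside its range is refused whole. The fingers move at their own pace and stop on an object; "force" is the grip in N (left out, the last holds). Time passes only in rows, so rows that do not move let the fingers close. It gives the time, the measured TCP pose, the force, the opening and the grip force at its end, in the units of the state.
- bot.get_obs(): the state, without advancing time (a new reading comes with each control period).
- imaging.read_camera(name): name is "side" or "top" or "wrist"; returns the picture (384x512x3 uint8, red, green, blue); there is no depth.
- imaging.calibration(name): a dict with "fx", "fy", "cx", "cy" (pixels), "extrinsics" (4x4, takes a point from world to camera coordinates). Camera axes: x right, y up, looking along -z (the intrinsics and any distortion apply to the point x, -y, -z); pixel columns grow to the right and rows downward; lengths in m; the calibration is good to about 2 mm. A picture is of the moment at which its call begins: read the wrist's pose just before it. calibration takes no time and is no camera call; for the wrist camera it gives the pose at the moment of the call.
- bot.hand_in(): hands the job in; it is judged then, once.
The state is a dict: "t": time; "q": joint angles; "joint_vel": joint speeds; "joint_torque": joint torques, N m; "eef_pos": TCP position; "tool_rot": TCP orientation; "contact_force": force on the tool from outside, world axes, zero at the start; "torque": the same for the moment, N m; "gripper_width": opening from 0.0 (shut) to 1.0 (fully open); "grasp_force": force on a finger pad.
Only numpy, scipy, OpenCV 4.12 (cv2) and the standard library are available. Lean on these libraries where they do the work, as an engineer would, in place of code of your own. Each camera call takes 0.05 s, during which the arm holds its last target. There are 200 camera calls.

## Working session

There is one attempt and no reset: what is moved stays moved. The work goes in short steps, Python scripts to look and compute and a tool call to move; the robot and the scene stay as the last step left them, time stands still between calls to the robot, and variables do not carry over. Pictures are saved under pics/ and viewed, at most 10 in all, crops included, and the job is handed in when it is done.

Besides the shell and the picture viewer there is one more tool, called after "Request:" in YAML: its name, and indented under it one key for each argument. carry_out: Moves the arm, as the interface text tells. Its arguments: {"type":"object","properties":{"targets":{"type":"array"},"force":{"type":"number"}},"required":["targets"]}

```bash
mkdir -p pics
python3 - <<'E'
from station import bot, imaging
import cv2, numpy as np
for n in ("side","top"):
    im=imaging.read_camera(n); cv2.imwrite(f"pics/{n}0.png",im[:,:,::-1])
    c=imaging.calibration(n); print(n,{k:(np.round(v,4).tolist() if k=="extrinsics" else v) for k,v in c.items()})
o=bot.get_obs(); print(o)
E
```

```text
side {'fx': 377.3624495693135, 'fy': 377.3624495693135, 'cx': 259.85999730046507, 'cy': 192.55874865343336, 'extrinsics': [[-0.9276, -0.3733, -0.014, 0.5124], [0.2654, -0.6849, 0.6786, -0.2076], [-0.2629, 0.6257, 0.7344, -1.1275], [0.0, 0.0, 0.0, 1.0]]}
top {'fx': 348.1930063710126, 'fy': 348.1930063710126, 'cx': 261.6448631118931, 'cy': 192.0159197827242, 'extrinsics': [[-0.0027, -0.9996, 0.0276, -0.0216], [0.9896, 0.0014, 0.144, -0.5685], [-0.144, 0.0277, 0.9892, -1.071], [0.0, 0.0, 0.0, 1.0]]}
{'t': 0.1, 'q': array([ 1.12690679,  0.47776337,  0.02234306,  1.55632974, -0.0115045 ,
        1.10930728, -0.08309212]), 'joint_vel': array([ 0.00051813, -0.00075069, -0.00010461, -0.00101489,  0.00028848,
        0.00022048,  0.00107385]), 'joint_torque': array([ 4.72288200e-03, -5.97763109e+01,  1.61384035e+00, -2.81955564e+01,
        1.28561578e-02,  5.03078161e-03,  4.52526353e-05]), 'eef_pos': array([ 0.22223951, -0.6368061 ,  0.2304018 ]), 'tool_rot': array([-8.15877606e-04,  9.85936250e-01,  1.67119738e-01, -1.98965699e-04]), 'contact_force': array([-0.17637302,  0.38623193, -0.34787633]), 'torque': array([ 0.02357792, -0.07320208, -0.01692972]), 'grasp_force': 0.0, 'gripper_width': 0.9990517661199988}
```

View pics/top0.png

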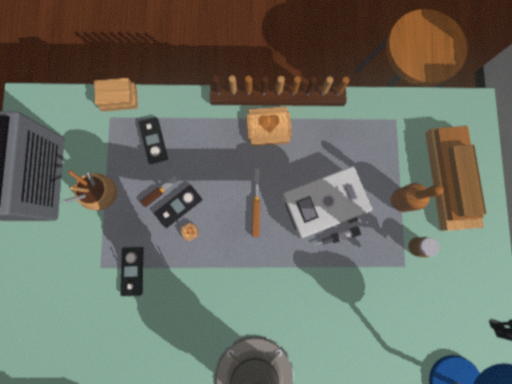

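View pics/side0.png

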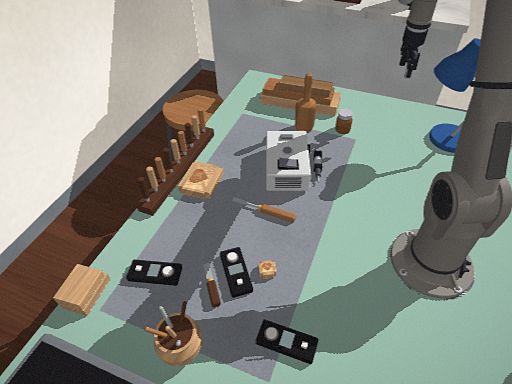

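Top view: three look-alike handsets at (153,139), (177,205) and (131,271). The robot's right is the larger column, so the one meant is at (177,205), which also has the chisel and small mould beside it. The unit is at (328,203) with the rocker at (307,209), start button at (328,201) and stop key at (350,191). I'll confirm this with an enlarged crop.

Run:
```python
import cv2, numpy as np
t=cv2.imread("pics/top0.png"); s=cv2.imread("pics/side0.png")
f=lambda im,r,c,h,w,W,H: cv2.resize(im[r:r+h,c:c+w],(W,H),interpolation=cv2.INTER_CUBIC)
A=np.hstack([f(t,170,140,75,100,400,300),f(t,165,275,75,100,400,300)])
B=np.hstack([f(s,235,190,75,100,400,300),f(s,125,240,75,100,400,300)])
cv2.imwrite("pics/crop0.png",np.vstack([A,B]))
```

```text
(no output)
```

View pics/crop0.png

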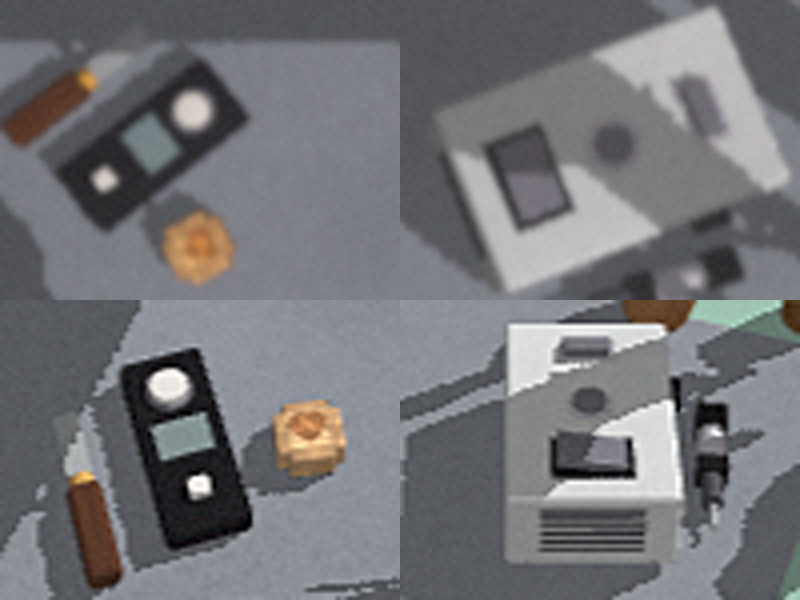

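Crop: the handset at (177,205) has its round key at top (188,197) and side (232,256), and its square key at top (166,215). On the unit, the rocker is at top (307.5,209), start at (328,201) and stop at (350,191.5). The handpiece lies on the unit's -x side. Next I'll triangulate these points.

```bash
cat > h.py <<'E'
import numpy as np, cv2
from station import bot, imaging
def P(c):
    K=np.array([[c["fx"],0,c["cx"]],[0,c["fy"],c["cy"]],[0,0,1]])
    return K@np.diag([1,-1,-1])@np.array(c["extrinsics"])[:3]
def tri(c1,p1,c2,p2):
    X=cv2.triangulatePoints(P(c1),P(c2),np.array(p1,float),np.array(p2,float)); return (X[:3]/X[3]).ravel()
def onplane(c,p,z):
    M=P(c); A=np.c_[M[:,0],M[:,1],-np.array([p[0],p[1],1.])]; return np.linalg.solve(A,-(M[:,2]*z+M[:,3]))[:2]
def proj(c,X):
    v=P(c)@np.r_[X,1]; return v[:2]/v[2]
E
python3 - <<'E'
from h import *
T,S=imaging.calibration("top"),imaging.calibration("side")
D=dict(round=((187.9,197.1),(232.1,256.1),.032),square=((165.6,214.4),(239.6,281.1),.032),
start=((328.1,200.9),(286.9,149.6),.1),rocker=((307.4,208.9),(287.9,163.4),.102),stop=((349.6,191.4),(285.6,136.9),.1))
W={}
for k,(a,b,z) in D.items():
    W[k]=onplane(T,a,z); print(k,tri(T,a,S,b).round(4),W[k].round(4),onplane(S,b,z).round(4))
for n,p in dict(h1=(153,139),h2=(177,205),h3=(131,271)).items(): print(n,onplane(T,p,.024))
d=W["rocker"]-W["stop"]; print(np.linalg.norm(d),"unit yaw",np.degrees(np.arctan2(-d[0],d[1])))
d=W["round"]-W["square"]; print(np.linalg.norm(d),"handset yaw",np.degrees(np.arctan2(d[1],d[0])))
c=imaging.calibration("wrist"); E=np.array(c["extrinsics"]); print(c["fx"],np.linalg.inv(E).round(3))
E
```

```text
round [0.5539 0.2145 0.0282] [0.5531 0.2136] [0.553  0.2167]
square [0.4986 0.283  0.0302] [0.4977 0.2824] [0.4988 0.284 ]
start [ 0.5353 -0.2221  0.0964] [ 0.533  -0.2217] [ 0.5356 -0.2178]
rocker [ 0.5104 -0.1591  0.0928] [ 0.5085 -0.1579] [ 0.5084 -0.1495]
stop [ 0.5643 -0.2898  0.0942] [ 0.5622 -0.2885] [ 0.5632 -0.2828]
h1 [0.74675862 0.33464663]
h2 [0.52855049 0.24917422]
h3 [0.32218419 0.38471091]
0.14120696886567358 unit yaw 22.35407042722402
0.08824335560646664 handset yaw -51.16321354410088
308.7784171846771 [[ 0.33   0.912  0.244  0.284]
 [-0.944  0.319  0.083 -0.615]
 [-0.002 -0.257  0.966  0.373]
 [ 0.     0.     0.     1.   ]]
```

Triangulation agrees with the stated heights and with my choice of handset. I'll shut the gripper, rise and go over the unit.

Request:
carry_out:
  targets:
    - [1,0,-3,0,-1]
    - [3.4,-1.3,-3,0,-1]
    - [3.4,-1.3,-3,0,-1]
    - [3.4,-1.3,-2,0,-1]
    - [3.4,-1.3,-2,0,-1]
    - [3.4,-1.3,0,0,-1]
    - [3.4,-1.3,0,0,-1]
    - [3.4,-1.4,0,0,-1]
    - [3.4,-1.4,0,0,-1]
    - [3.3,-1.4,0,0,-1]

```text
t: 1.1
eef_pos: [0.4812, -0.4189, 0.3608]
tool_rot: [-0.0, 0.986, 0.167, -0.0]
contact_force: [-0.5, -1.8, 0.8]
gripper_width: 0.001
grasp_force: 0.0
```

Request:
carry_out:
  targets:
    - [2,-2.7,0,0,-1]
    - [2,-2.7,0,0,-1]
    - [2,-2.7,0,0,-1]
    - [2,-2.7,0,0,-1]
    - [2,-2.7,0,0,-1]
    - [1.5,-2,0,0,-1]
    - [0,0,0,0,-1]
    - [0,0,0,0,-1]
    - [0,0,0,0,-1]

```text
t: 2.0
eef_pos: [0.5372, -0.2374, 0.361]
tool_rot: [0.0, 0.986, 0.166, -0.0]
contact_force: [-0.2, 0.0, -0.3]
gripper_width: 0.0
grasp_force: 0.0
```

Run:
```python
from h import *
import json
c=imaging.calibration("wrist"); im=imaging.read_camera("wrist"); cv2.imwrite("pics/w1.png",im[:,:,::-1])
json.dump({k:np.array(v).tolist() for k,v in c.items()},open("w1.json","w"))
o=bot.get_obs(); print(o["t"],o["eef_pos"],o["tool_rot"],o["contact_force"],o["gripper_width"])
for n,X in dict(start=(.5345,-.2215,.1),rocker=(.509,-.158,.102),stop=(.563,-.289,.1)).items(): print(n,proj(c,X))
```

```text
2.05 [ 0.53718452 -0.23752995  0.36106388] [ 1.54645424e-04  9.86135757e-01  1.65940142e-01 -3.37301317e-04] [ 0.55366767 -0.31026571 -0.08753448] -0.002271655648039294
start [242.93823526 155.67732051]
rocker [190.81522746 158.40596361]
stop [298.6375976  152.03097333]
```

View pics/w1.png

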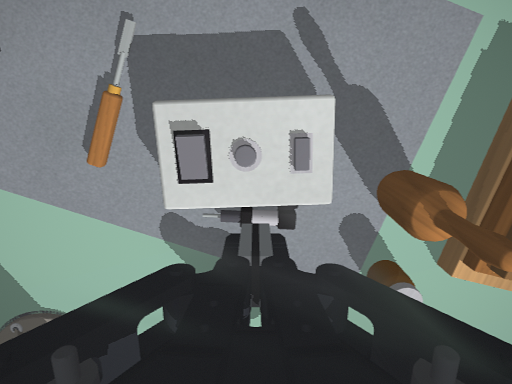

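Wrist view: start button at (245,155), rocker at (193,157) and stop key at (302,153), all within about 3 px of the prediction. The handset comes next.

Request:
carry_out:
  targets:
    - [1,-3.5,0,0,-1]
    - [1.5,-4,0,0,-1]
    - [1.5,-4,0,0,-1]
    - [1.5,-4,0,0,-1]
    - [1.5,-4,0,0,-1]
    - [1.5,-4,0,0,-1]
    - [1.5,-4,0,0,-1]
    - [1.5,-4,0,0,-1]
    - [1.5,-4,0,0,-1]
    - [1.5,-4,0,0,-1]
    - [1.5,-4,0,0,-1]
    - [1,-3,0,0,-1]

```text
t: 3.25
eef_pos: [0.5453, 0.2608, 0.3611]
tool_rot: [-0.0, 0.986, 0.167, -0.0]
contact_force: [0.5, 0.3, 0.3]
gripper_width: 0.002
grasp_force: 0.0
```

Request:
carry_out:
  targets:
    - [0,0,5,0,-1]
    - [0,0,5,0,-1]
    - [0,0,0,0,-1]
    - [0,0,0,0,-1]

```text
t: 3.65
eef_pos: [0.5457, 0.258, 0.2617]
tool_rot: [0.0, 0.986, 0.166, -0.001]
contact_force: [0.5, -0.2, 1.7]
gripper_width: 0.001
grasp_force: 0.0
```

Run:
```python
from h import *
import json
w=json.load(open("w1.json"));T,S=imaging.calibration("top"),imaging.calibration("side")
for k,a,b,p,z in (("start",(328.1,200.9),(286.9,149.6),(245,155.3),.1),("rocker",(307.4,208.9),(287.9,163.4),(193,157),.102),("stop",(349.6,191.4),(285.6,136.9),(302,153),.1)):
    print(k,tri(w,p,T,a).round(4),tri(w,p,S,b).round(4),onplane(w,p,z).round(4))
c=imaging.calibration("wrist"); im=imaging.read_camera("wrist"); cv2.imwrite("pics/w2.png",im[:,:,::-1])
json.dump({k:np.array(v).tolist() for k,v in c.items()},open("w2.json","w"))
o=bot.get_obs(); print(o["t"],o["eef_pos"],o["tool_rot"])
print(proj(c,(.553,.2145,.032)),proj(c,(.498,.283,.032)))
```

```text
start [ 0.5342 -0.2241  0.0894] [ 0.5364 -0.2234  0.0954] [ 0.5359 -0.2239]
rocker [ 0.5095 -0.1591  0.0929] [ 0.5107 -0.1587  0.0934] [ 0.5117 -0.1602]
stop [ 0.5632 -0.2934  0.0889] [ 0.5649 -0.294   0.0914] [ 0.5633 -0.2936]
3.7 [0.5465606  0.25894438 0.26354863] [-4.24157147e-04  9.86073922e-01  1.66302673e-01  1.20900534e-03]
[290.52104134 167.70080421] [223.67102817 190.90197268]
```

View pics/w2.png

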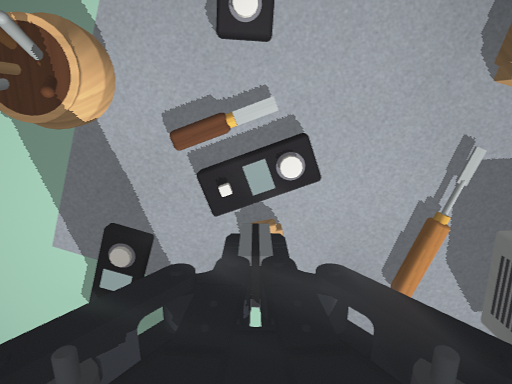

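Wrist view: the handset's round key is at (291,166) and square key at (224,189), within 2 px of prediction, with the chisel above it and the small mould below the fingertips. I'll move over the round key and hover.

Request:
carry_out:
  targets:
    - [-0.35,2.25,0,0,-1]
    - [-0.35,2.25,0,0,-1]
    - [0,0,4,0,-1]
    - [0,0,5,0,-1]
    - [0,0,5,0,-1]
    - [0,0,4,0,-1]
    - [0,0,2,0,-1]
    - [0,0,0,0,-1]
    - [0,0,0,0,-1]
    - [0,0,0,0,-1]

```text
t: 4.7
eef_pos: [0.5557, 0.2152, 0.0643]
tool_rot: [-0.001, 0.986, 0.167, 0.003]
contact_force: [0.4, -0.5, -0.0]
gripper_width: -0.001
grasp_force: 0.0
```

Run:
```python
from h import *
import json
w=json.load(open("w2.json"));T=imaging.calibration("top");S=imaging.calibration("side")
print(tri(w,(291,166),T,(187.9,197.1)),tri(w,(291,166),S,(232.1,256.1)),onplane(w,(291,166),.032),onplane(w,(224.5,189.3),.032))
o=bot.get_obs(); print(o["t"],o["eef_pos"],o["contact_force"])
im=imaging.read_camera("wrist"); c=imaging.calibration("wrist"); print(proj(c,bot.get_obs()["eef_pos"]), proj(c,(.5545,.214,.032)))
s=imaging.read_camera("side")
a=cv2.resize(im[100:300,156:356],(500,500)); b=cv2.resize(s[200:300,180:280],(300,300),interpolation=cv2.INTER_CUBIC)
b=np.vstack([b,np.zeros((200,300,3),np.uint8)])
cv2.imwrite("pics/w3.png",np.hstack([a,b])[:,:,::-1])
```

```text
[0.55405464 0.21423667 0.02736155] [0.55455887 0.21394299 0.02731958] [0.55517232 0.21469955] [0.50031835 0.28265072]
4.7 [0.55574124 0.21518117 0.06433881] [ 0.42692627 -0.54932528 -0.01154312]
[255.15175654 242.04822181] [256.34896587 221.48224073]
```

View pics/w3.png

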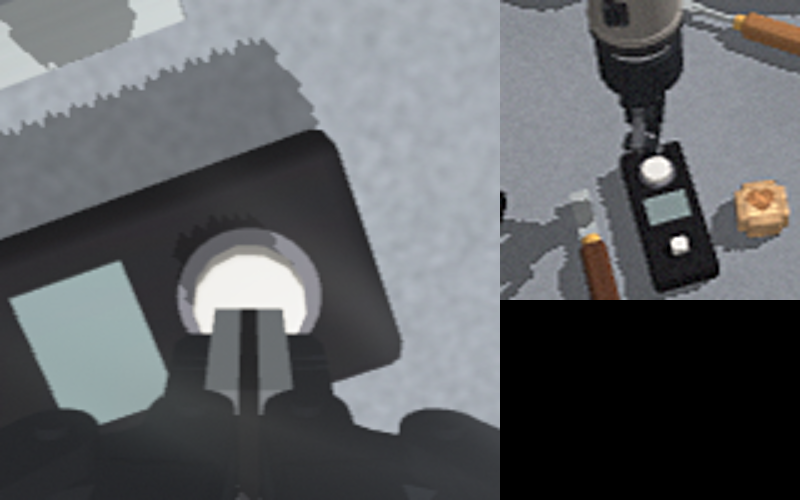

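The fingertips are centred over the white round key (crop column 250, key at 250). I'll press in small steps.

Request:
carry_out:
  targets:
    - [0,0,1.5,0,-1]
    - [0,0,1,0,-1]
    - [0,0,0.5,0,-1]
    - [0,0,0,0,-1]
    - [0,0,0.3,0,-1]
    - [0,0,0.2,0,-1]
    - [0,0,0,0,-1]
    - [0,0,0,0,-1]

```text
t: 5.6
eef_pos: [0.5531, 0.2141, 0.0271]
tool_rot: [0.0, 0.986, 0.167, -0.0]
contact_force: [-4.8, -2.7, 10.5]
gripper_width: 0.002
grasp_force: 4.8
```

Request:
carry_out:
  targets:
    - [0,0,0.1,0,-1]
    - [0,0,0,0,-1]
    - [0,0,0,0,-1]

```text
t: 5.9
eef_pos: [0.5531, 0.2141, 0.0269]
tool_rot: [0.001, 0.986, 0.167, -0.0]
contact_force: [-7.3, -4.2, 17.7]
gripper_width: -0.001
grasp_force: 8.8
```

Run:
```python
from h import *
im=imaging.read_camera("wrist"); s=imaging.read_camera("side")
a=cv2.resize(im[100:300,156:356],(400,400)); b=cv2.resize(s[200:300,180:280],(400,400),interpolation=cv2.INTER_CUBIC)
cv2.imwrite("pics/w4.png",np.hstack([a,b])[:,:,::-1])
```

```text
(no output)
```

View pics/w4.png

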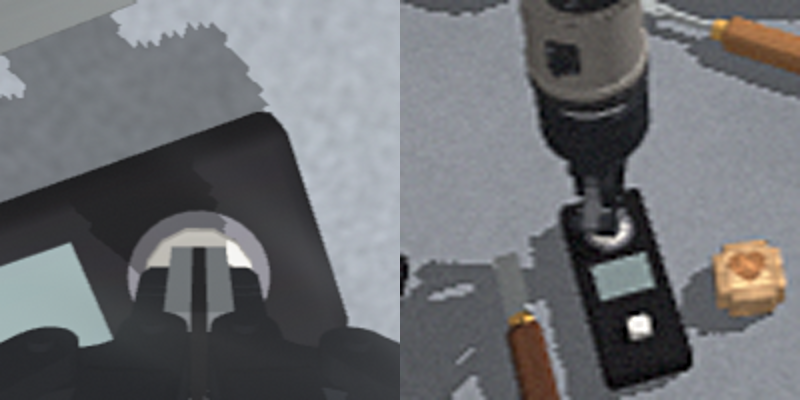

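The key is fully down: 17.7 N at z 0.0269, rigid at the bottom, and the ring is visible in both views. I'll lift and travel to the rocker's raised end.

Request:
carry_out:
  targets:
    - [0,0,-1.1,0,-1]
    - [0,0,-4,0,-1]
    - [0,0,-5,0,-1]
    - [0,0,-5,0,-1]
    - [0,0,-5,0,-1]
    - [-1.6,3.8,0,0,-1]
    - [-1.6,3.8,0,0,-1]
    - [-1.6,3.8,0,0,-1]
    - [-1.6,3.8,0,0,-1]
    - [-1.6,3.8,0,0,-1]
    - [-1.6,3.8,0,0,-1]
    - [-1.6,3.8,0,0,-1]

```text
t: 7.2
eef_pos: [0.5351, -0.0753, 0.2267]
tool_rot: [0.0, 0.986, 0.167, 0.001]
contact_force: [1.7, -0.6, 0.5]
gripper_width: 0.001
grasp_force: 0.0
```

Request:
carry_out:
  targets:
    - [-1.5,3.6,0,0,-1]
    - [-1.5,3.6,0,0,-1]
    - [0,0,0,0,-1]
    - [0,0,4,0,-1]
    - [0,0,3,0,-1]
    - [0,0,1,0,-1]
    - [0,0,0,0,-1]
    - [0,0,0,0,-1]
    - [0,0,0,0,-1]

```text
t: 8.1
eef_pos: [0.5319, -0.1516, 0.148]
tool_rot: [0.001, 0.986, 0.167, 0.001]
contact_force: [0.1, -0.1, -0.6]
gripper_width: -0.0
grasp_force: 0.0
```

Run:
```python
from h import *
im=imaging.read_camera("wrist"); s=imaging.read_camera("side"); c=imaging.calibration("wrist")
o=bot.get_obs(); print(o["t"],o["eef_pos"],o["contact_force"])
R=np.array([[.9447,.328],[.328,-.9447]])
print("tool xy to rocker point, cm",R@(np.array([.5293,-.1515])-o["eef_pos"][:2])*100, proj(c,(.5293,-.1515,.106)))
a=cv2.resize(im[80:280,156:356],(400,400)); b=cv2.resize(s[110:210,240:340],(400,400),interpolation=cv2.INTER_CUBIC)
cv2.imwrite("pics/w5.png",np.hstack([a,b])[:,:,::-1])
```

```text
8.2 [ 0.53157462 -0.15170338  0.14770245] [-0.36237324 -0.13354316 -0.09687588]
tool xy to rocker point, cm [-0.20821257 -0.09382058] [253.50449391 217.21615462]
```

View pics/w5.png

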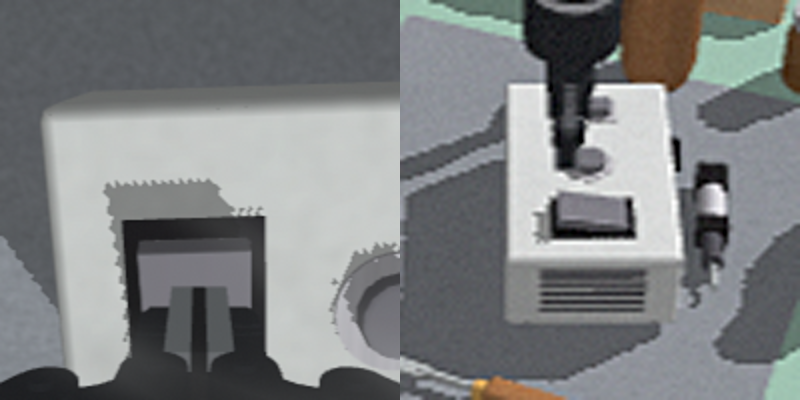

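The fingertips (crop column 199) are lined up with the rocker's raised end (column 195), well clear of the start button. I'll press the rocker down.

Request:
carry_out:
  targets:
    - [-0.2,-0.1,2,0,-1]
    - [0,0,1.5,0,-1]
    - [0,0,0.5,0,-1]
    - [0,0,0.4,0,-1]
    - [0,0,0.3,0,-1]
    - [0,0,0.2,0,-1]
    - [0,0,0,0,-1]
    - [0,0,0,0,-1]

```text
t: 9.0
eef_pos: [0.5287, -0.1515, 0.0992]
tool_rot: [0.0, 0.986, 0.167, 0.0]
contact_force: [-6.2, 0.6, 14.9]
gripper_width: 0.001
grasp_force: 6.6
```

Request:
carry_out:
  targets:
    - [0,0,0.1,0,-1]
    - [0,0,0,0,-1]
    - [0,0,0,0,-1]

```text
t: 9.3
eef_pos: [0.5288, -0.1515, 0.099]
tool_rot: [0.001, 0.986, 0.167, 0.0]
contact_force: [-8.3, 2.3, 21.8]
gripper_width: 0.002
grasp_force: 10.2
```

Request:
carry_out:
  targets:
    - [0,0,-1,0,-1]
    - [0,0,-4,0,-1]
    - [0,0,-3,0,-1]
    - [1.1,3,0,0,-1]
    - [1.1,3.5,0,0,-1]
    - [0,0,0,0,-1]
    - [0,0,0,0,-1]

```text
t: 10.0
eef_pos: [0.5709, -0.2061, 0.1764]
tool_rot: [0.0, 0.986, 0.166, 0.0]
contact_force: [-0.2, 0.5, 0.3]
gripper_width: -0.005
grasp_force: 0.0
```

Run:
```python
from h import *
im=imaging.read_camera("wrist"); s=imaging.read_camera("side"); c=imaging.calibration("wrist")
o=bot.get_obs(); print(o["t"],o["eef_pos"],o["contact_force"])
R=np.array([[.9447,.328],[.328,-.9447]])
print("tool xy to start, cm",R@(np.array([.5360,-.2238])-o["eef_pos"][:2])*100, proj(c,(.536,-.2238,.1)))
a=cv2.resize(im[80:280,106:306],(400,400)); b=cv2.resize(s[110:210,240:340],(400,400),interpolation=cv2.INTER_CUBIC)
cv2.imwrite("pics/w6.png",np.hstack([a,b])[:,:,::-1])
```

```text
10.1 [ 0.57032707 -0.20452578  0.17629512] [ 0.56912373 -0.00476124 -0.33796612]
tool xy to start, cm [-3.8750732   0.69490768] [264.02799148 246.32918605]
```

View pics/w6.png

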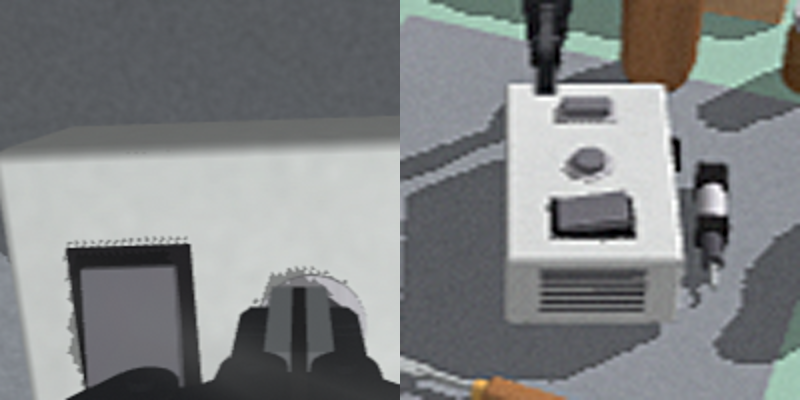

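The rocker is now tipped over, with the other end raised in the side view, and the start button is still up. Next is the start button.

Request:
carry_out:
  targets:
    - [-2,0.4,0,0,-1]
    - [-1.9,0.3,0,0,-1]
    - [0,0,0,0,-1]
    - [0,0,3,0,-1]
    - [0,0,2,0,-1]
    - [0,0,0,0,-1]
    - [0,0,0,0,-1]

```text
t: 10.8
eef_pos: [0.5362, -0.2245, 0.1267]
tool_rot: [-0.0, 0.986, 0.167, 0.0]
contact_force: [0.1, 0.5, 0.2]
gripper_width: -0.001
grasp_force: 0.0
```

Request:
carry_out:
  targets:
    - [0,0,1.5,0,-1]
    - [0,0,0.8,0,-1]
    - [0,0,0.4,0,-1]
    - [0,0,0.3,0,-1]
    - [0,0,0.2,0,-1]
    - [0,0,0.1,0,-1]
    - [0,0,0,0,-1]
    - [0,0,0,0,-1]

```text
t: 11.6
eef_pos: [0.5358, -0.2248, 0.0949]
tool_rot: [0.0, 0.986, 0.167, -0.0]
contact_force: [-7.0, 2.2, 15.3]
gripper_width: 0.0
grasp_force: 7.9
```

Bottomed at z 0.0949 with 15 N. I'll hold briefly, then lift clear.

Request:
carry_out:
  targets:
    - [0,0,0.1,0,-1]
    - [0,0,0,0,-1]
    - [0,0,0,0,-1]
    - [0,0,-1.2,0,-1]
    - [0,0,-4,0,-1]
    - [0,0,-5,0,-1]
    - [0,0,-5,0,-1]
    - [0,0,-3,0,-1]
    - [2,0,0,0,-1]
    - [0,0,0,0,-1]
    - [0,0,0,0,-1]
    - [0,0,0,0,-1]

```text
t: 12.8
eef_pos: [0.5539, -0.2186, 0.2733]
tool_rot: [-0.0, 0.986, 0.167, -0.001]
contact_force: [-0.7, 1.0, 0.5]
gripper_width: -0.002
grasp_force: 0.0
```

Run:
```python
from h import *
s=imaging.read_camera("side"); t=imaging.read_camera("wrist")
o=bot.get_obs(); print(o["t"],o["eef_pos"],o["contact_force"])
cv2.imwrite("pics/w7.png",np.hstack([cv2.resize(s[110:310,180:380],(400,400)),cv2.resize(t[60:260,130:330],(400,400))])[:,:,::-1])
```

```text
12.9 [ 0.55404234 -0.21870209  0.27347422] [-0.12473624  0.2984602  -0.28677419]
```

View pics/w7.png

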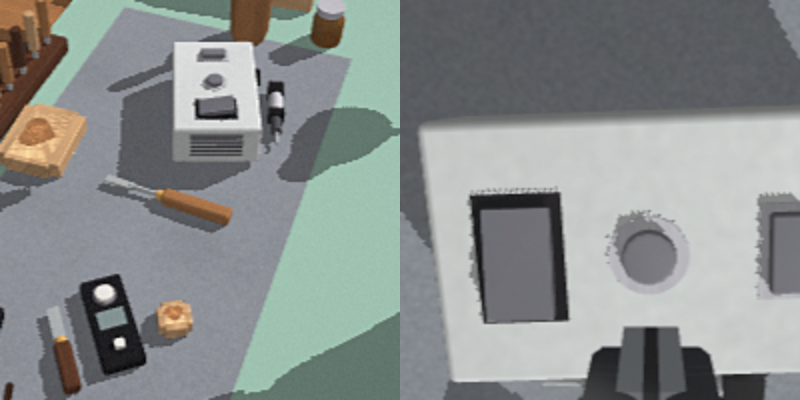

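The rocker stands tipped, the start button and handset keys are up, the bystanders are in place and the gripper is clear. Handing in.

```bash
python3 -c "
from station import bot
print(bot.hand_in())"
```

```text
the job is handed in; nothing more can be done
None
```

I pressed the handset's round key right down, tipped the rocker over, then pressed and released the start button, and handed the job in at about 13 s; no verdict was returned, but the last pictures showed the rocker over, the keys in view up, and the handset and nearby things unmoved.

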